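Nest the strainer in the oil funnel and cover it

TASK

Get the oil-filling funnel ready: stand the tapered strainer cup in it, wide end up, without dropping it in, and press it down gently until the raised bead round the cup is level with the funnel's mouth and no farther, because past that it wedges and jams. Then put the dust lid flat on top of the strainer, knob up. Leave the glue bottle, the tape roll and the orange screwdriver where they are.

Things in the scene. Friction and masses are not known exactly. Their poses are not given: they have to be found in the camera images.
- funnel: Aluminium funnel fixed in a four-legged stand on a dark foot plate 130 x 130 x 8 mm, fixed to the bench. Origin: centre of the plate's underside, on the funnel's axis; z up. Mouth 130 mm above it, 76 mm inside, 82 mm outside diameter. The sleeve in it is 35 mm high, 47 mm inside diameter at its bottom, 55 mm at its top. (A lamp's long hood hangs over the bench's left side: pass above it.)
- mouth (a point): Centre of the funnel's mouth, at the height of its upper edge (130 mm above the bench). Moves with the funnel only.
- sleeve (a joint): Slide of the black tapered friction sleeve inside the funnel (m, grows downward, 0 to 0.028, starts at 0 to 0.004). The strainer's underside stands on its cross, 80 mm above the bench at 0, so a strainer just set down has its bead 10 to 14 mm above the mouth. The sleeve yields at about 8 N, rising 0.2 N per mm, stays where left, carries strainer and lid. Bead level with the mouth: 0.014.
- strainer: Steel strainer cup with dark holes, 100 mm high, 0.13 to 0.23 kg, open at the top, upright on the bench at first. Origin: centre of its underside; z up its axis. Diameter 44 mm at the bottom, 57 mm at height 64 mm, then a straight band of 60 mm from 66 mm to the rim (grip it round the band from above). 55 mm inside at the rim. A raised bead, 64 mm diameter, 4 mm thick, centred at height 64 mm.
- bead (a point): Centre of the strainer on its axis at the height of the middle of the bead (64 mm above the strainer's underside).
- lid: Round aluminium dust lid, 76 mm diameter, 0.08 to 0.14 kg, knob up on the bench at first. Origin: centre of its underside, z up. Tapered plug below, 36 to 45 mm diameter, 7 mm high; flange from 7 to 12 mm; black round knob of 24 mm diameter from height 20 to 46 mm. Put on, the plug is inside the strainer, the flange on its rim, the lid's origin 93 mm above the strainer's.
- glue_bottle: White bottle with red cap, 45 mm diameter, 88 mm high, bystander. Origin: centre of its underside.
- tape_blue: Roll of blue tape lying flat, 84 mm diameter, 19 mm high, bystander. Origin: centre of its underside.
- screwdriver_1: Screwdriver with orange handle lying flat, 200 mm long, 27 mm thick, bystander. Origin: middle of its underside, x along it.
Not all that is in view belongs to the job. What is shaped like the strainer but blue is not meant.

How it is judged (in metres and radians):
On the way:
1. the strainer stands upright in the funnel with its bead level with the mouth (within 5 mm), the lid not yet on it (z of bead in the frame of mouth between -0.005 and 0.005 m and horizontal distance between bead and mouth below 0.006 m and angle between strainer's own z axis and vertical below 0.09 rad and horizontal distance between lid and strainer above 0.06 m), for 0.2 s.
At the end, for the whole second after the job is handed in: The strainer stands in the funnel within 6 mm of its axis and 0.09 rad of upright, its bead within 5 mm of the height of the funnel's mouth; the lid lies flat on the strainer's rim, knob up, (within 10 mm of its axis, 3 mm of the seated height and 0.06 rad); both are at rest (z of bead in the frame of mouth between -0.005 and 0.005 m and horizontal distance between bead and mouth below 0.006 m and angle between strainer's own z axis and vertical below 0.09 rad and z of lid in the frame of strainer between 0.09 and 0.096 m and horizontal distance between lid and strainer below 0.01 m and angle between the z axis of lid and the z axis of strainer, either way round below 0.06 rad and angle between lid's own z axis and vertical below 0.14 rad and linear speed of each of strainer, lid below 0.02 m/s); the robot touches nothing.
It fails at once if the strainer is pushed in so far that it jams (bead more than 8 mm below the mouth) (horizontal distance between bead and mouth below 0.03 m and z of bead in the frame of mouth below -0.008 m).
It fails at once if the strainer is dropped into the funnel (faster than 0.45 m/s inside it) (horizontal distance between bead and mouth below 0.03 m and z of bead in the frame of mouth below 0.045 m and linear speed of strainer above 0.45 m/s).
It fails at once if the strainer is rammed into the funnel (more than 40 N between them) (contact force between strainer and funnel above 40 N).
It fails at once if a bystander is moved more than 25 mm (distance of any of glue_bottle, tape_blue, screwdriver_1 from where it was at the start of the episode above 0.025 m).
It also fails if it takes over 67 s, if anything falls off the work surface, if the arm or the gripper's body presses on something with over 40 N, if the wrist force passes 120 N, or if a joint passes its speed limit or range.

ROBOT

A 7-joint arm with a two-finger parallel gripper is mounted at the origin on the work surface; the furniture and walls round the work are solid. World frame = base frame: x ahead of the robot, y to its left, z up, the work surface at z = 0. Lengths are in m, angles in degrees, forces in N, time in s.
With the tool pointing down it reaches from about 0.35 to 0.9 m from the base axis. Payload 19.9 kg.
Tool frame: the origin (TCP) lies midway between the tips of the shut fingers; the grasp point (between the pads) lies 19 mm behind it; z points along the fingers, y is the direction in which the jaws open and shut (so a half turn about z gives the same grasp; the last joint's range is limited). The gripper opens to 85 mm and grips with 20 to 120 N. Pads are 22 mm wide; open, the fingers measure 114 mm over their backs; the gripper's body (76 mm by 85 mm) begins 54 mm behind the grasp point. The pads swing forward as they close: fully open they stand 13 mm farther back than shut.
Start: joints at [64.315, 23.915, -0.59, 92.452, 0.269, 63.638, -3.037], TCP at [0.247, -0.574, 0.2] pointing down, gripper open.
Joint ranges: [-161.28, 161.28], [-22.2, 115.67], [-73.04, 71.86], [3.21, 147.25], [-68.34, 248.33], [10.77, 114.83], [-161.83, 161.83]. Speed limits (degrees/s): [108.29, 108.29, 136.94, 136.94, 172.46, 172.46, 172.46].

INTERFACE

Orientations are given as [roll, pitch, yaw] about the fixed x, y, z axes, in that order (R = Rz(yaw) Ry(pitch) Rx(roll)).
In Python, from station import state, cams, robot, models gives the robot as it stands.
- The arm moves only by the tool send_rows, never from a script. Its argument "moves" is one flat list of numbers, 7 for each row, row after row: the closure, from 0 (fully open) to 1 (shut), then the shift along the tool's x, y, z in cm, then the turn, a rotation vector about the tool's x, y, z in degrees. In form: [fingers, x, y, z, ax, ay, az, fingers, x, y, z, ax, ay, az, ...]. A call has 1 to 12 rows; each row is the pose to reach, as a shift and turn from the pose commanded when the call began, along the tool's axes at that moment; what a row does not reach only later rows make up. A row lasts 1/8 s, in which the tool goes at most 62.5 mm and 10.7 degrees, less where a joint would pass 70% of its speed; a pose out of reach is approached as far as the arm can. A call with a gripper value outside its range is refused whole. The fingers move at their own pace and stop on an object; "grip_force" is the grip in N (left out, the last holds). Time passes only in rows, so rows that repeat a pose let the fingers close. It gives the time, the measured TCP pose, the force and the opening at its end, in the units of the state.
- state(): the state, without advancing time (a new reading comes with each control period).
- cams.capture(name): name is "side" or "top"; returns a dict with "pixels" (384x512x3 uint8, red, green, blue), "fx", "fy", "cx", "cy" (pixels), "k1" (the pictures are not rectified: a ray, as slopes to the right and down, at radius r is drawn at 1 + k1 r^2 times it, then the intrinsics apply), "world_to_cam" (4x4, takes a point from world to camera coordinates). Camera axes: x right, y down, z forward; pixel columns grow to the right and rows downward; lengths in m; the calibration is good to about 2 mm. A picture is of the moment at which its call begins. There is no depth.
- robot.finish_job(): hands the job in, once; it reports no verdict.
Trained networks look in a picture, given as the dict that the camera call returned (one of the last four; its "shot" number tells which), for a name from the list of things; names that differ only in an ending like _2 or _b are one class to them, and where a whole thing is asked for, a point or a joint stands for the part that bears it (a point fixed in the world has none). Each returns a list of dicts, best first, with "p" (0 to 1); they miss things now and then, are a little off and sometimes report something else, mostly with a low value. They report only what shows in the picture. A call takes as long as a camera call. They do not tell look-alikes from the thing itself.
- models.recognise(query, picture): "bbox" ([left, top, width, height] in pixels, round what is visible of it).
The state is a dict: "time_s": time; "joint_positions": joint angles; "joint_vel": joint speeds; "tau": joint torques, N m; "tcp_pos": TCP position; "ee_rot": TCP orientation; "ft_force": force on the tool from outside, world axes, zero at the start; "wrist_torque": the same for the moment, N m; "finger_gap": finger opening in m.
Only numpy, scipy, OpenCV 4.12 (cv2) and the standard library are available. Lean on these libraries where they do the work, as an engineer would, in place of code of your own. Each camera call takes 0.05 s, during which the arm holds its last target. There are 200 camera calls.

## Working session

There is one attempt and no reset: what is moved stays moved. The work goes in short steps, Python scripts to look and compute and a tool call to move; the robot and the scene stay as the last step left them, time stands still between calls to the robot, and variables do not carry over. Pictures are saved under pics/ and viewed, about 8 in all and at most 12, crops included, and the job is handed in when it is done.

Besides the shell and the picture viewer there is one more tool, called after ">>>" as name(argument=value, ...) on one line, values as JSON. send_rows: Moves the arm, as the interface text tells. Its arguments: {"type":"object","properties":{"moves":{"type":"array"},"grip_force":{"type":"number"}},"required":["moves"]}

```bash
mkdir -p pics; ls; cat > h.py <<'E'
import numpy as np, cv2
from station import state, cams, robot, models
def proj(p,c):
    q=(c["world_to_cam"]@np.append(p,1))[:3]; s=q[:2]/q[2]; s=s*(1+c["k1"]*(s@s)); return np.array([c["fx"]*s[0]+c["cx"],c["fy"]*s[1]+c["cy"]])
def ray(u,v,c):
    d=np.array([(u-c["cx"])/c["fx"],(v-c["cy"])/c["fy"]]); s=d.copy()
    for _ in range(20): s=d/(1+c["k1"]*(s@s))
    R=c["world_to_cam"][:3,:3]; t=c["world_to_cam"][:3,3]
    return -R.T@t, R.T@np.append(s,1)
def atz(u,v,z,c):
    o,d=ray(u,v,c); return o+d*(z-o[2])/d[2]
def save(c,n,crop=None,k=1):
    im=c["pixels"][:,:,::-1]
    if crop: l,t,w,h=crop; im=im[t:t+h,l:l+w]
    cv2.imwrite("pics/"+n,cv2.resize(im,None,fx=k,fy=k,interpolation=cv2.INTER_CUBIC))
E
python3 - <<'E'
from h import *
s=state();print(s)
for n in("side","top"):
    c=cams.capture(n);print(n,c["fx"],c["k1"],(-c["world_to_cam"][:3,:3].T@c["world_to_cam"][:3,3]).round(3), c["world_to_cam"].round(2).tolist())
    save(c,n+"0.png",None,1.5)
    for q in("funnel","strainer","lid","glue_bottle","tape_blue","screwdriver_1"):
        for r in models.recognise(q,c)[:4]: print(q,np.round(r["bbox"],1).tolist(),round(r["p"],2))
E
```

```text
pics
{'time_s': 0.0, 'joint_positions': array([64.31554465, 23.94937762, -0.59090202, 92.48904474,  0.26862574,
       63.63890582, -3.03683067]), 'joint_vel': array([ 0.14686575,  0.03097026, -0.04350162, -0.02897632,  0.02506836,
       -0.00900128, -0.01282596]), 'tau': array([-4.72985503e-04, -8.64462590e+01,  6.78207446e-01, -4.34916008e+01,
        1.89801090e-02,  7.29155683e-03, -6.07372090e-05]), 'tcp_pos': array([ 0.24710815, -0.57360945,  0.19891985]), 'ee_rot': array([-1.79924194e+02,  4.69550564e-03,  2.33072552e+01]), 'ft_force': array([-0.22063592,  0.69997326,  0.21175452]), 'wrist_torque': array([0.02641362, 0.01942375, 0.01899894]), 'finger_gap': 0.08541547691145154}
side 370.9733837300764 0.03080557462586497 [0.373 0.897 0.666] [[-0.98, -0.22, -0.02, 0.58], [-0.1, 0.52, -0.85, 0.14], [0.2, -0.83, -0.53, 1.02], [0.0, 0.0, 0.0, 1.0]]
funnel [252.4, 181.1, 41.5, 55.0] 0.61
strainer [245.7, 247.8, 19.4, 44.6] 0.75
strainer [232.4, 221.2, 28.9, 26.1] 0.68
lid [274.8, 174.9, 10.1, 12.8] 0.37
tape_blue [188.4, 236.8, 26.4, 21.0] 0.57
screwdriver_1 [290.1, 235.0, 23.1, 49.3] 0.7
top 475.3247428926234 -0.17537838531825126 [0.351 0.016 1.145] [[-0.05, -1.0, 0.0, 0.03], [-0.98, 0.04, -0.22, 0.59], [0.22, -0.01, -0.98, 1.04], [0.0, 0.0, 0.0, 1.0]]
funnel [229.1, 169.2, 70.9, 73.0] 0.95
funnel [300.2, 134.0, 21.5, 22.6] 0.7
strainer [180.1, 175.4, 29.1, 31.9] 0.93
strainer [134.9, 195.1, 30.1, 30.8] 0.76
lid [333.2, 179.3, 33.3, 29.5] 0.79
glue_bottle [300.3, 131.3, 21.9, 23.3] 0.79
tape_blue [178.1, 133.5, 36.3, 36.4] 0.72
screwdriver_1 [156.1, 249.8, 87.1, 10.0] 0.66
```

View pics/side0.png

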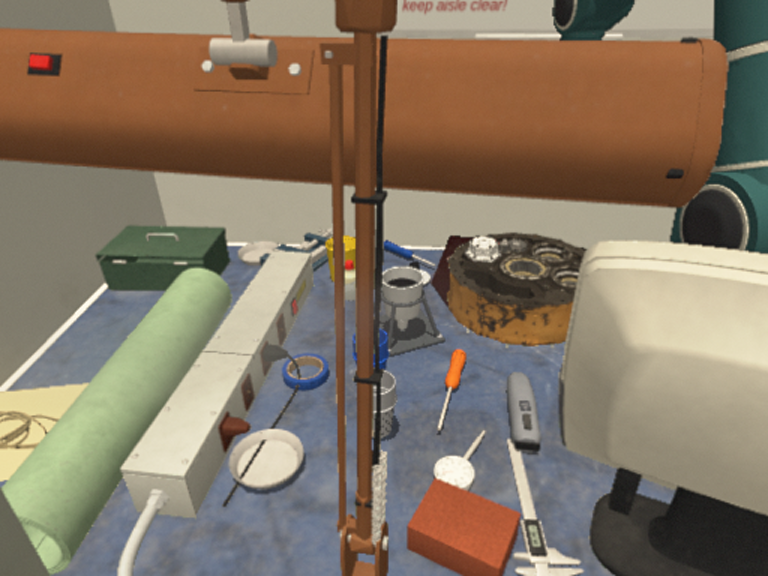

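View pics/top0.png

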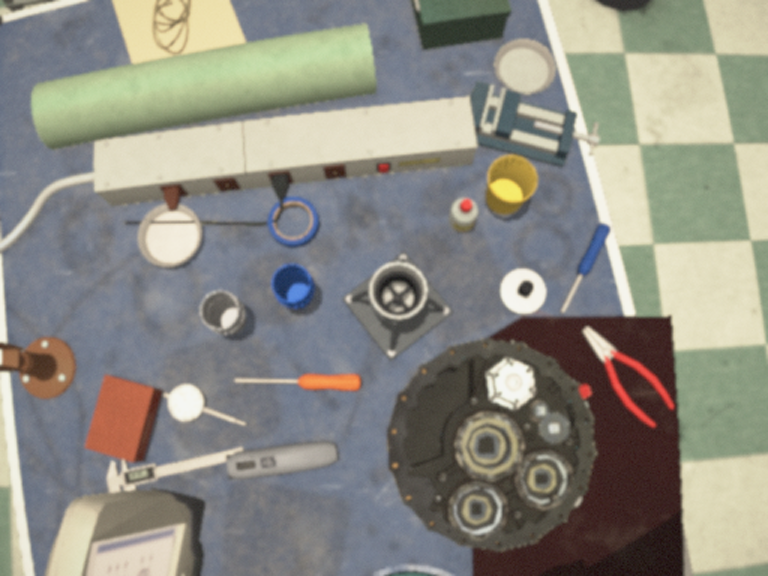

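Top view (1.5x pixels): open steel cup at (223,312), blue look-alike at (293,287), funnel (398,292), lid with black knob (523,290), screwdriver handle (330,382). The nearby white dishes (170,235), (185,402) aren't lids, as they have no knob. Only the grey cup at (223,312) is a steel strainer. I'll confirm with a crop and measure, including the hood.

```bash
python3 - <<'E'
from h import *
t=cams.capture("top"); s=cams.capture("side")
def P(n,u,v,z): print(n,atz(u/1.5,v/1.5,z,t).round(3))
P("strainer rim",222,311,.1) ; P("funnel mouth",398,291,.13); P("funnel plate",397,310,.008);P("lid flange",523,291,.01);P("knob",525,288,.046)
P("lamp base",45,365,0); P("glue",465,206,.088);P("blue",292,284,.1);P("tape",293,221,.019);P("bluedriver",587,268,.02)
for c in [(38,346),(0,372)]: P("pole?",*c,.05)
# hood: lines vs y
for y in(.33,.4,.47,.55):
    for nm,u,v in(("botR",690,205),("botL",2,160),("topR",690,40),("topL",2,30),("end",725,110)):
        o,d=ray(u/1.5,v/1.5,s); p=o+d*(y-o[1])/d[1]; print(y,nm,p.round(2), proj(p,t).round(0))
print(atz(0,192,.5,t),atz(0,300,.6,t))
a=t["pixels"][150:260,110:380,::-1]; b=s["pixels"][160:300,180:320,::-1]
A=cv2.resize(a,None,fx=2.9,fy=2.9); cv2.imwrite("pics/topc.png",A[:320]); 
B=cv2.resize(b,None,fx=2,fy=2); C=np.zeros((320+280,783,3),np.uint8); C[:319,:783]=A[:319,:783]; C[320:,:280]=B; cv2.imwrite("pics/c1.png",C)
E
```

```text
strainer rim [0.541 0.258 0.1  ]
funnel mouth [ 0.554 -0.006  0.13 ]
funnel plate [ 0.547 -0.006  0.008]
lid flange [ 0.568 -0.213  0.01 ]
knob [ 0.566 -0.209  0.046]
lamp base [0.478 0.588 0.   ]
glue [ 0.692 -0.118  0.088]
blue [0.577 0.152 0.1  ]
tape [0.701 0.159 0.019]
bluedriver [ 0.6   -0.321  0.02 ]
pole? [0.504 0.577 0.05 ]
pole? [0.463 0.644 0.05 ]
0.33 botR [0.2  0.33 0.44] [ 53. 396.]
0.33 botL [1.   0.33 0.44] [ 79. -62.]
0.33 topR [0.24 0.33 0.59] [  4. 388.]
0.33 topL [0.93 0.33 0.59] [ 45. -88.]
0.33 end [0.19 0.33 0.53] [ 26. 413.]
0.4 botR [0.22 0.4  0.47] [  2. 382.]
0.4 botL [0.92 0.4  0.47] [ 33. -34.]
0.4 topR [0.25 0.4  0.6 ] [-48. 371.]
0.4 topL [0.86 0.4  0.6 ] [ -5. -52.]
0.4 end [0.22 0.4  0.55] [-26. 395.]
0.47 botR [0.24 0.47 0.5 ] [-47. 367.]
0.47 botL [0.85 0.47 0.5 ] [-16.  -2.]
0.47 topR [0.27 0.47 0.61] [-93. 353.]
0.47 topL [0.79 0.47 0.61] [-54. -11.]
0.47 end [0.24 0.47 0.57] [-73. 374.]
0.55 botR [0.27 0.55 0.53] [-99. 347.]
0.55 botL [0.76 0.55 0.53] [-72.  41.]
0.55 topR [0.29 0.55 0.62] [-133.  331.]
0.55 topL [0.71 0.55 0.62] [-107.   40.]
0.55 end [0.26 0.55 0.58] [-119.  349.]
[0.49938474 0.3910295  0.5       ] [0.34400778 0.32680811 0.6       ]
```

View pics/c1.png

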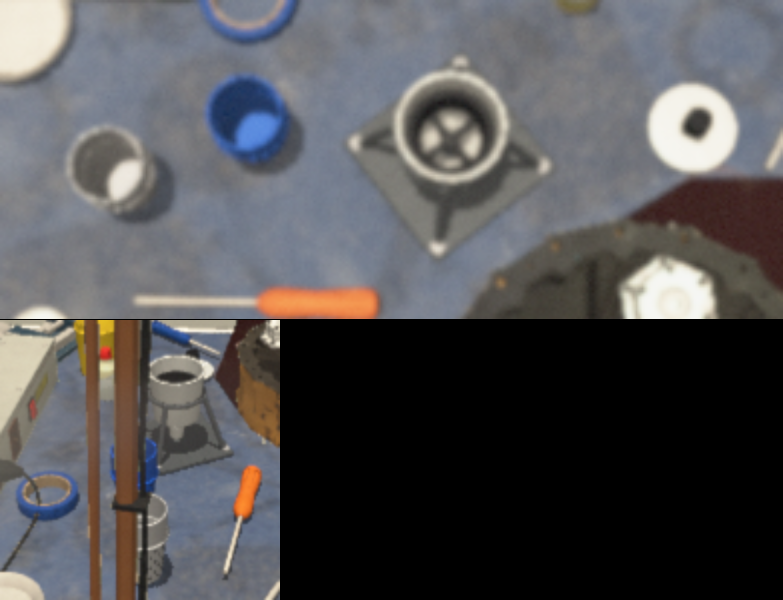

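Steel strainer confirmed at about (0.541, 0.258). The hood lies at y > 0.38, clear of the path. Funnel is at (0.555, -0.006), lid at (0.567, -0.211).

```bash
cat >> h.py <<'E'
from scipy.spatial.transform import Rotation as Ro
def go(x,y,z,yaw):
    s=state(); R=Ro.from_euler("xyz",s["ee_rot"],degrees=True); T=Ro.from_euler("xyz",[180,0,yaw],degrees=True)
    print("from",s["tcp_pos"].round(4),s["ee_rot"].round(1),"d_cm",(R.inv().apply(np.array([x,y,z])-s["tcp_pos"])*100).round(2),"rot",(R.inv()*T).as_rotvec(degrees=True).round(1))
E
python3 -c "
from h import *
go(.40,-.15,.32,70);go(.541,.258,.25,113)"
```

```text
from [ 0.2473 -0.574   0.1996] [-180.     0.    23.3] d_cm [ 30.8  -32.89 -12.04] rot [ -0.   -0.  -46.7]
from [ 0.2473 -0.574   0.1996] [-180.     0.    23.3] d_cm [ 59.9  -64.78  -5.04] rot [ -0.   -0.  -89.7]
```

>>> send_rows(moves=[0, 0, 0, -6, 0, 0, 0, 0, 0, 0, -12, 0, 0, 0, 0, 8, -8, -12, 0, 0, -12, 0, 16, -16, -12, 0, 0, -24, 0, 24, -24, -12, 0, 0, -36, 0, 30.8, -32.9, -12, 0, 0, -46.7, 0, 38, -41, -12, 0, 0, -56, 0, 45, -49, -12, 0, 0, -66, 0, 52, -57, -12, 0, 0, -77, 0, 59.9, -64.8, -10, 0, 0, -89.7, 0, 59.9, -64.8, -5, 0, 0, -89.7, 0, 59.9, -64.8, -5, 0, 0, -89.7], grip_force=50)

```text
time_s: 2.3
tcp_pos: [0.4563, 0.0148, 0.2953]
ee_rot: [180.0, 0.0, 113.1]
ft_force: [1.3, -0.5, -0.4]
finger_gap: 0.0854
```

```bash
python3 -c "
from h import *
s=state();print(s['time_s'],s['joint_positions'].round(1),s['ft_force'].round(1))
go(.541,.258,.25,113);go(.541,.258,.15,113)"
```

```text
2.3 [ 30.9   2.9 -37.7 107.    1.9  70.7  15.7] [ 1.3 -0.5 -0.4]
from [0.4563 0.0148 0.2953] [180.    0.  113.1] d_cm [19.07 17.31  4.53] rot [0.  0.  0.1]
from [0.4563 0.0148 0.2953] [180.    0.  113.1] d_cm [19.08 17.31 14.53] rot [0.  0.  0.1]
```

>>> send_rows(moves=[0, 5, 4, 0, 0, 0, 0, 0, 10, 9, 1, 0, 0, 0, 0, 15, 14, 2, 0, 0, 0, 0, 19.1, 17.3, 4.5, 0, 0, 0, 0, 19.1, 17.3, 4.5, 0, 0, 0, 0, 19.1, 17.3, 8, 0, 0, 0, 0, 19.1, 17.3, 8, 0, 0, 0, 0, 19.1, 17.3, 8, 0, 0, 0])

```text
time_s: 3.3
tcp_pos: [0.5411, 0.2559, 0.2166]
ee_rot: [179.9, 0.0, 113.0]
ft_force: [-0.1, 0.3, 1.1]
finger_gap: 0.0854
```

```bash
python3 -c "
from h import *
s=state();print(s['time_s'],s['joint_positions'].round(1),s['ft_force'].round(1),s['finger_gap'])
go(.541,.258,.15,113)
t=cams.capture('top');d=cams.capture('side')
p=s['tcp_pos'];print('tcp px',proj(p,t),proj(p,d))
a=cv2.resize(t['pixels'][120:270,80:280,::-1],None,fx=2,fy=2);b=cv2.resize(d['pixels'][150:300,170:370,::-1],None,fx=2,fy=2)
cv2.imwrite('pics/c2.png',np.hstack([a,b]))
"
```

```text
3.3 [  4.6  26.  -43.9  94.2  19.2  67.5 -20.8] [-0.1  0.3  1.1] 0.08540310570746264
from [0.5411 0.2559 0.2166] [179.9   0.  113. ] d_cm [0.2  0.07 6.66] rot [ 0.1  0.  -0. ]
tcp px [135.96315351 197.26608885] [250.47535846 209.79701793]
```

View pics/c2.png

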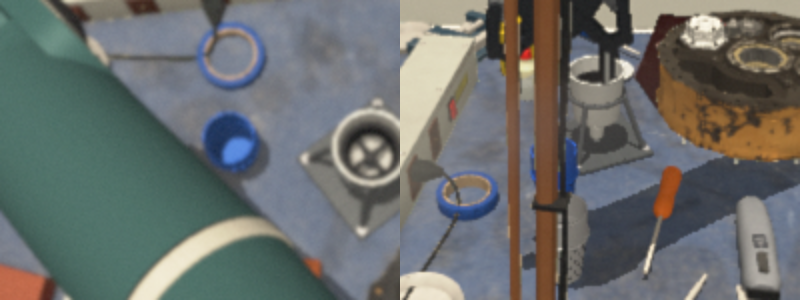

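```bash
python3 -c "
from h import *
d=cams.capture('side')
for p in [(.541,.258,.1),(.541,.258,0)]: print(proj(p,d))
c=np.array([.541,.258]);
for z,r in((.083,.03),(.064,.032),(.0,.022)):
    q=np.array([proj((c[0]+r*np.cos(a),c[1]+r*np.sin(a),z),d) for a in np.linspace(0,6.28,90)]);print(z,q.min(0).round(1),q.max(0).round(1))
save(d,'c3.png',(225,225,60,80),7)
"
```

```text
[251.77823755 251.95204735]
[252.90536592 283.24347558]
0.083 [239.2 249.2] [264.8 266.4]
0.064 [238.7 254.6] [265.7 273.2]
0.0 [244.  276.8] [261.9 289.9]
```

View pics/c3.png

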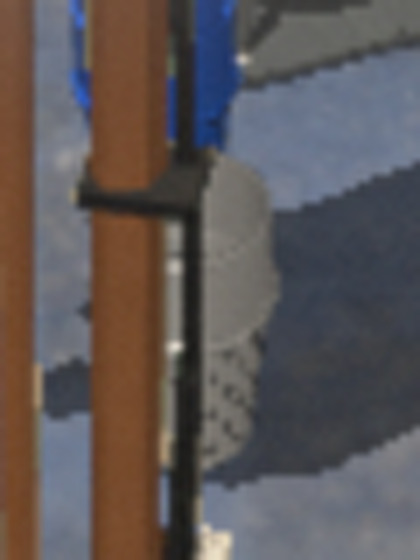

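Side view: cup's right edge is 1 px left of prediction and its bottom ~1.5 px lower, so I'll shift to (0.543, 0.260). Then descend.

```bash
python3 -c "
from h import *
go(.543,.260,.066,113)"
```

```text
from [0.5411 0.2561 0.2165] [179.9   0.  113. ] d_cm [ 0.28  0.3  15.06] rot [ 0.1  0.  -0. ]
```

>>> send_rows(moves=[0, 0.3, 0.3, 3, 0, 0, 0, 0, 0.3, 0.3, 6, 0, 0, 0, 0, 0.3, 0.3, 9, 0, 0, 0, 0, 0.3, 0.3, 12, 0, 0, 0, 0, 0.3, 0.3, 14, 0, 0, 0, 0, 0.3, 0.3, 15, 0, 0, 0, 0, 0.3, 0.3, 15, 0, 0, 0, 0, 0.3, 0.3, 15, 0, 0, 0])

```text
time_s: 4.45
tcp_pos: [0.5427, 0.2606, 0.0662]
ee_rot: [179.9, -0.0, 113.0]
ft_force: [0.1, 0.4, 0.1]
finger_gap: 0.0856
```

```bash
python3 -c "
from h import *
s=state();print(s['ft_force'].round(1),s['wrist_torque'].round(2));go(.543,.260,.066,113)
d=cams.capture('side');save(d,'c4.png',(205,195,80,100),6)"
```

```text
[0.1 0.4 0.1] [-0.01 -0.01 -0.02]
from [0.5427 0.2606 0.0662] [179.9  -0.  113. ] d_cm [-0.07  0.01  0.02] rot [ 0.1 -0.   0. ]
```

View pics/c4.png

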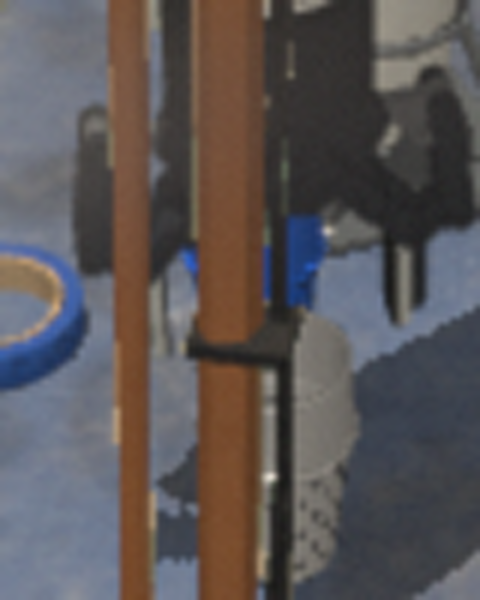

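```bash
python3 -c "
from h import *
d=cams.capture('side');s=state();R=Ro.from_euler('xyz',s['ee_rot'],degrees=True)
for sy in(-1,1):
  for w in (.043,.057):
    for b in(.0,.013,.025,.035): 
      p=s['tcp_pos']+R.apply([0,sy*w,-b]); print(sy,w,b,p.round(3),proj(p,d).round(1),((proj(p,d)-[205,195])*6).round())
"
```

```text
-1 0.043 0.0 [0.503 0.244 0.066] [269.1 261.1] [385. 397.]
-1 0.043 0.013 [0.503 0.244 0.079] [269.1 257. ] [385. 372.]
-1 0.043 0.025 [0.503 0.244 0.091] [269.1 253.1] [385. 348.]
-1 0.043 0.035 [0.503 0.244 0.101] [269.1 249.8] [385. 329.]
-1 0.057 0.0 [0.49  0.238 0.066] [274.9 260.3] [419. 392.]
-1 0.057 0.013 [0.49  0.238 0.079] [274.9 256.2] [419. 367.]
-1 0.057 0.025 [0.49  0.238 0.091] [274.9 252.3] [420. 344.]
-1 0.057 0.035 [0.49  0.238 0.101] [275. 249.] [420. 324.]
1 0.043 0.0 [0.582 0.277 0.066] [233.2 266.1] [169. 427.]
1 0.043 0.013 [0.582 0.277 0.079] [232.9 261.9] [167. 402.]
1 0.043 0.025 [0.582 0.277 0.091] [232.6 258. ] [166. 378.]
1 0.043 0.035 [0.582 0.277 0.101] [232.4 254.7] [164. 358.]
1 0.057 0.0 [0.595 0.283 0.066] [227.3 267. ] [134. 432.]
1 0.057 0.013 [0.595 0.283 0.079] [226.9 262.8] [132. 407.]
1 0.057 0.025 [0.595 0.283 0.091] [226.6 258.8] [130. 383.]
1 0.057 0.035 [0.595 0.283 0.101] [226.3 255.5] [128. 363.]
```

Fingertips in the picture appear ~35 mm behind the TCP, about at rim height, farther back than the 13 mm expected. A light close will test it, since that's harmless.

>>> send_rows(moves=[1, 0, 0, 0, 0, 0, 0, 1, 0, 0, 0, 0, 0, 0, 1, 0, 0, 0, 0, 0, 0, 1, 0, 0, 0, 0, 0, 0, 1, 0, 0, 0, 0, 0, 0, 1, 0, 0, 0, 0, 0, 0], grip_force=20)

```text
time_s: 5.3
tcp_pos: [0.5502, 0.2646, 0.0724]
ee_rot: [178.9, -0.1, 113.0]
ft_force: [17.7, 4.3, 60.1]
finger_gap: 0.0
```

```bash
python3 -c "
from h import *
s=state();print(s['ft_force'].round(1),s['wrist_torque'].round(2),s['finger_gap'])
d=cams.capture('side');save(d,'c5.png',(205,195,80,100),6)"
```

```text
[17.7  4.3 60.1] [ 1.31 -4.57 -0.07] 3.924627101468096e-06
```

View pics/c5.png

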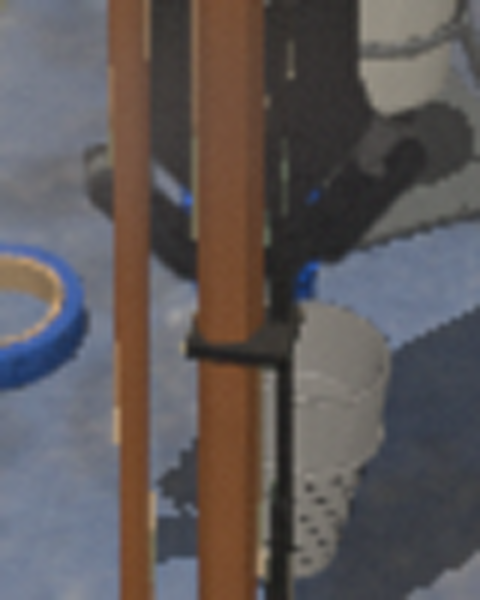

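The fingers were indeed too high and closed over the rim. The cup is now tilted slightly. I'll lift straight up with the fingers shut.

>>> send_rows(moves=[1, 0, 0, -0.5, 0, 0, 0, 1, 0, 0, -1, 0, 0, 0, 1, 0, 0, -1.5, 0, 0, 0, 1, 0, 0, -2, 0, 0, 0, 1, 0, 0, -2.5, 0, 0, 0, 1, 0, 0, -3, 0, 0, 0, 1, 0, 0, -4, 0, 0, 0, 1, 0, 0, -5.5, 0, 0, 0, 1, 0, 0, -7, 0, 0, 0, 1, 0, 0, -8, 0, 0, 0, 1, 0, 0, -8, 0, 0, 0])

```text
time_s: 6.72
tcp_pos: [0.5425, 0.2604, 0.1461]
ee_rot: [179.9, 0.0, 113.0]
ft_force: [0.1, 0.0, 0.0]
finger_gap: -0.0001
```

```bash
python3 -c "
from h import *
s=state();print(s['tcp_pos'],s['ft_force'].round(1),s['wrist_torque'].round(2),s['finger_gap'])
d=cams.capture('side');print(((proj(s['tcp_pos'],d)-[205,175])*5).round());save(d,'c6.png',(205,175,80,120),5)"
```

```text
[0.54250117 0.26037711 0.14605221] [0.1 0.  0. ] [-0.05  0.04 -0.03] -9.271262238751975e-05
[227. 309.]
```

View pics/c6.png

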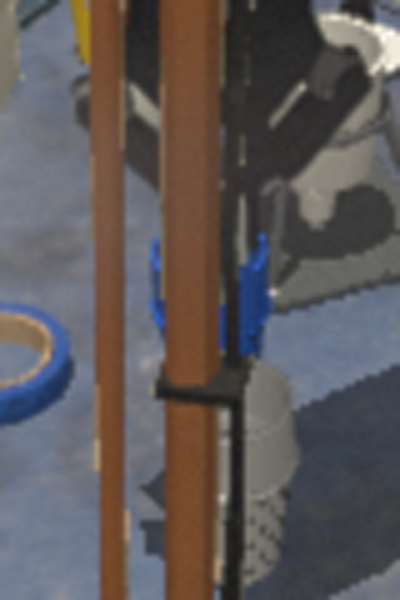

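```bash
python3 -c "
from h import *
d=cams.capture('side')
a=cv2.resize(cv2.imread('pics/side0.png')[:,:,::-1],(512,384),interpolation=cv2.INTER_AREA).astype(int);b=d['pixels'].astype(int)
D=abs(a-b).sum(2)
for v in range(205,252): print(v,D[v,244:270].tolist())
s=state()
for b_ in(0,.01,.02,.03): print(b_,proj(s['tcp_pos']+[0,0,b_],d).round(1))
"
```

```text
205 [5, 4, 7, 2, 9, 20, 17, 8, 12, 24, 154, 173, 165, 180, 197, 211, 211, 139, 103, 118, 223, 244, 244, 235, 182, 67]
206 [6, 5, 4, 8, 13, 26, 11, 9, 18, 21, 158, 179, 169, 182, 200, 208, 199, 128, 96, 111, 233, 256, 258, 211, 89, 5]
207 [4, 6, 1, 5, 14, 25, 16, 14, 18, 8, 150, 175, 174, 173, 195, 205, 193, 121, 103, 129, 234, 253, 222, 108, 3, 18]
208 [2, 6, 5, 5, 14, 26, 22, 13, 42, 119, 167, 168, 169, 180, 190, 200, 161, 111, 99, 135, 244, 240, 130, 3, 15, 10]
209 [6, 6, 2, 2, 20, 68, 33, 6, 43, 129, 151, 157, 176, 159, 193, 192, 154, 109, 108, 152, 229, 166, 24, 13, 11, 15]
210 [4, 7, 8, 5, 37, 89, 28, 10, 38, 119, 137, 157, 141, 134, 170, 164, 95, 97, 107, 150, 142, 46, 13, 15, 12, 12]
211 [3, 4, 5, 12, 11, 9, 15, 5, 46, 121, 143, 141, 138, 126, 109, 66, 3, 25, 37, 38, 0, 15, 19, 14, 13, 9]
212 [4, 7, 3, 6, 8, 3, 10, 8, 40, 118, 132, 144, 134, 98, 29, 6, 4, 10, 9, 14, 18, 16, 10, 11, 11, 14]
213 [4, 9, 4, 7, 8, 15, 10, 6, 33, 108, 135, 141, 122, 30, 14, 8, 1, 2, 2, 14, 4, 11, 5, 24, 7, 4]
214 [7, 5, 5, 2, 6, 13, 9, 12, 7, 12, 99, 119, 101, 29, 8, 7, 10, 2, 7, 5, 10, 17, 17, 19, 
[... 2945 characters left out ...]
0, 21, 14, 15, 12, 14, 15, 15]
246 [15, 5, 7, 6, 7, 5, 6, 4, 6, 3, 9, 9, 85, 45, 4, 12, 23, 13, 13, 12, 12, 14, 17, 12, 19, 16]
247 [4, 10, 5, 4, 10, 3, 3, 4, 5, 0, 3, 29, 130, 137, 60, 11, 11, 17, 18, 14, 15, 15, 14, 15, 18, 17]
248 [14, 17, 6, 8, 12, 5, 1, 1, 2, 12, 2, 9, 29, 51, 94, 93, 74, 4, 25, 19, 9, 13, 11, 18, 13, 21]
249 [13, 19, 5, 4, 9, 4, 1, 10, 17, 4, 3, 25, 2, 12, 29, 69, 161, 78, 7, 16, 13, 14, 15, 13, 13, 14]
250 [6, 16, 7, 9, 3, 8, 8, 10, 9, 9, 15, 19, 5, 9, 3, 20, 86, 155, 119, 6, 20, 17, 15, 18, 18, 12]
251 [7, 13, 9, 12, 3, 5, 5, 14, 7, 3, 15, 0, 6, 12, 7, 3, 11, 95, 180, 43, 17, 14, 17, 16, 13, 20]
0 [250.6 237.2]
0.01 [250.4 233.6]
0.02 [250.3 230. ]
0.03 [250.2 226.4]
```

Both pictures say the true fingertips are ~23 mm above the reported TCP. The cup stands upright in its place again. I'll reopen, descend 21 mm deeper than before, and then close.

>>> send_rows(moves=[0, 0, 0, 0, 0, 0, 0, 0, 0, 0, 0, 0, 0, 0, 0, 0, 0, 0, 0, 0, 0, 0, 0, 0, 0, 0, 0, 0, 0, 0, 0, 3, 0, 0, 0, 0, 0, 0, 6, 0, 0, 0, 0, 0, 0, 8, 0, 0, 0, 0, 0, 0, 9.5, 0, 0, 0, 0, 0, 0, 10.1, 0, 0, 0, 0, 0, 0, 10.1, 0, 0, 0, 0, 0, 0, 10.1, 0, 0, 0])

```text
time_s: 8.2
tcp_pos: [0.5425, 0.2605, 0.0449]
ee_rot: [179.9, -0.0, 113.0]
ft_force: [-0.3, -0.6, -0.9]
finger_gap: 0.0855
```

```bash
python3 -c "
from h import *
s=state();print(s['tcp_pos'],s['ft_force'].round(1),s['finger_gap'])
d=cams.capture('side');save(d,'c7.png',(205,195,80,100),6)"
```

```text
[0.54251523 0.26048072 0.04486573] [-0.3 -0.6 -0.9] 0.0855340421991591
```

View pics/c7.png

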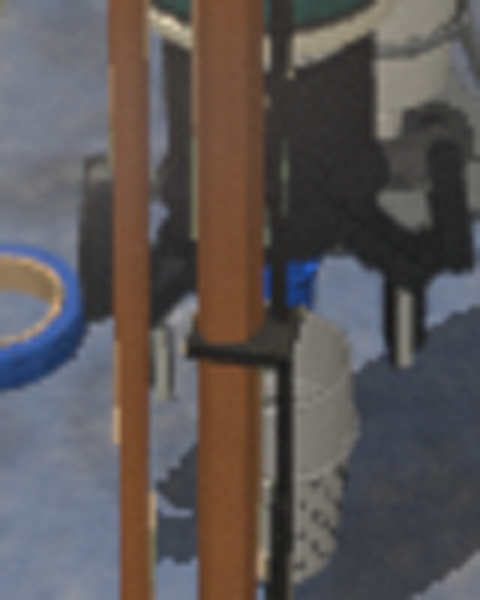

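Tips sit at z≈0.081, straddling the band, and the cup is upright. Close.

>>> send_rows(moves=[1, 0, 0, 0, 0, 0, 0, 1, 0, 0, 0, 0, 0, 0, 1, 0, 0, 0, 0, 0, 0, 1, 0, 0, 0, 0, 0, 0, 1, 0, 0, 0, 0, 0, 0, 1, 0, 0, 0, 0, 0, 0], grip_force=40)

```text
time_s: 9.0
tcp_pos: [0.5425, 0.2604, 0.0448]
ee_rot: [180.0, 0.0, 113.0]
ft_force: [-1.2, -0.8, 6.6]
finger_gap: 0.0575
```

```bash
python3 -c "
from h import *
s=state();print(s['tcp_pos'],s['ft_force'].round(1),s['wrist_torque'].round(2),s['finger_gap'])"
```

```text
[0.54249007 0.2604015  0.0448203 ] [-1.2 -0.8  6.6] [-0.29  0.4  -0.01] 0.05746873870296215
```

>>> send_rows(moves=[1, 0, 0, -1, 0, 0, 0, 1, 0, 0, -2.5, 0, 0, 0, 1, 0, 0, -5, 0, 0, 0, 1, 0, 0, -9, 0, 0, 0, 1, 0, 0, -13, 0, 0, 0, 1, 0, 0, -17, 0, 0, 0, 1, 0, 0, -17, 0, 0, 0, 1, 0, 0, -17, 0, 0, 0])

```text
time_s: 10.0
tcp_pos: [0.5419, 0.2599, 0.2141]
ee_rot: [-180.0, 0.0, 113.0]
ft_force: [0.4, 0.3, -2.6]
finger_gap: 0.0575
```

```bash
python3 -c "
from h import *
s=state();print(s['tcp_pos'],s['ft_force'].round(1),s['wrist_torque'].round(2),s['finger_gap'])
d=cams.capture('side')
print([(np.round(r['bbox'],1).tolist(),round(r['p'],2)) for r in models.recognise('strainer',d)])
c=s['tcp_pos'][:2]
for z,r in((.17+.1,.03),(.17,.022)):
    q=np.array([proj((c[0]+r*np.cos(a),c[1]+r*np.sin(a),z),d) for a in np.linspace(0,6.28,90)]);print(z,q.min(0).round(1),q.max(0).round(1))
go(.555,-.006,.215,90)
save(d,'c8.png',(205,150,90,110),5)"
```

```text
[0.54186908 0.25993248 0.21408625] [ 0.4  0.3 -2.6] [ 0.03 -0.01  0.01] 0.05753378560682598
[([250.7, 184.1, 12.1, 52.6], 0.63)]
0.27 [234.4 182.3] [263.3 197.2]
0.17 [240.4 222.3] [260.2 234.3]
from [0.5416 0.2599 0.2133] [-179.9   -0.   113. ] d_cm [-25.    -9.17  -0.15] rot [-0.1  0.  23. ]
```

View pics/c8.png

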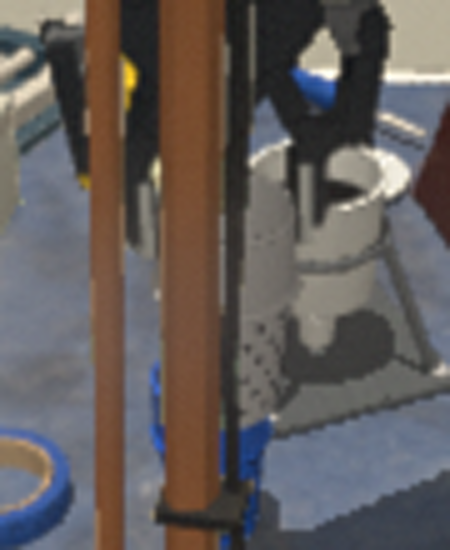

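Strainer is held upright and centred (bottom edge matches prediction within 1 px, weight ≈2.3 N). Carry it to above the funnel.

>>> send_rows(moves=[1, -2, -1, -1, 0, 0, 0, 1, -6, -2, -2, 0, 0, 5, 1, -10, -4, -2, 0, 0, 10, 1, -14, -5.5, -2, 0, 0, 15, 1, -18, -7, -2, 0, 0, 20, 1, -22, -8.2, -2, 0, 0, 23, 1, -24, -9, -2, 0, 0, 23, 1, -25, -9.2, -2, 0, 0, 23, 1, -25, -9.2, -2, 0, 0, 23, 1, -25, -9.2, -2, 0, 0, 23])

```text
time_s: 11.35
tcp_pos: [0.5551, -0.0045, 0.234]
ee_rot: [-180.0, -0.0, 90.1]
ft_force: [-0.3, -0.4, -1.2]
finger_gap: 0.0581
```

```bash
python3 -c "
from h import *
s=state();print(s['time_s'],s['ft_force'].round(1),s['wrist_torque'].round(2),s['finger_gap'])
go(.555,-.006,.17,90)
d=cams.capture('side');t=cams.capture('top')
S=np.hstack([cv2.resize(d['pixels'][120:250,215:325,::-1],None,fx=3.5,fy=3.5),cv2.resize(t['pixels'][140:270,200:310,::-1],None,fx=3.5,fy=3.5)]);cv2.imwrite('pics/c9.png',S)
def ext(c,z,r,cam,o):
    q=np.array([proj((c[0]+r*np.cos(a),c[1]+r*np.sin(a),z),cam) for a in np.linspace(0,6.28,90)]);print(z,((q.min(0)-o)*3.5).round(),((q.max(0)-o)*3.5).round())
ext((.555,-.006),.13,.041,d,[215,120])
p=s['tcp_pos'];
for z,r in((0,.022),(.064,.032),(.1,.03)): ext(p,p[2]-.0448+z,r,d,[215,120])
"
```

```text
11.35 [-0.3 -0.4 -1.2] [-0.03  0.03  0.  ] 0.05813016848254693
from [ 0.5551 -0.0045  0.234 ] [-180.    -0.    90.1] d_cm [-0.15 -0.01  6.4 ] rot [-0.  -0.   0.1]
0.13 [136. 199.] [236. 250.]
0.18924315358600963 [157. 147.] [212. 173.]
0.25324315358600963 [143.  69.] [226. 104.]
0.2892431535860096 [144.  27.] [224.  58.]
```

View pics/c9.png

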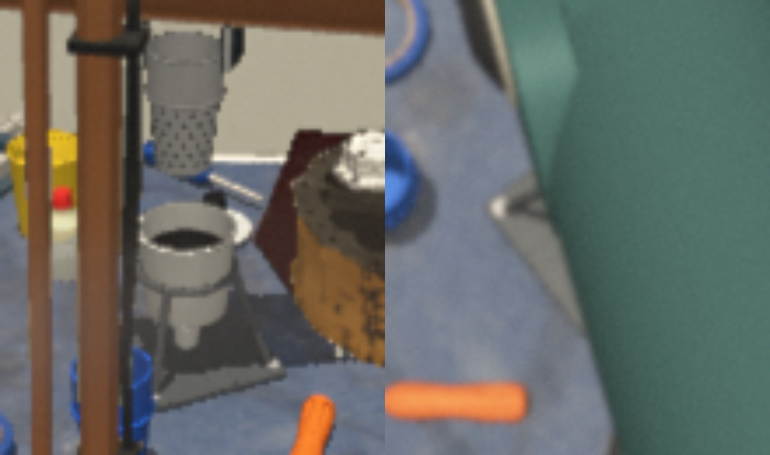

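Side view: strainer above the funnel, funnel rim (140–236, 203–252), and strainer aligned within ~1–2 mm. Descend into the funnel.

>>> send_rows(moves=[1, -0.1, -0.1, 1.5, 0, 0, 0, 1, -0.1, -0.1, 3, 0, 0, 0, 1, -0.1, -0.1, 4.5, 0, 0, 0, 1, -0.1, -0.1, 6, 0, 0, 0, 1, -0.1, -0.1, 7, 0, 0, 0, 1, -0.1, -0.1, 8, 0, 0, 0, 1, -0.1, -0.1, 9, 0, 0, 0, 1, -0.1, -0.1, 9.8, 0, 0, 0, 1, -0.1, -0.1, 10.2, 0, 0, 0, 1, -0.1, -0.1, 10.2, 0, 0, 0], grip_force=60)

```text
time_s: 12.7
tcp_pos: [0.5542, -0.0068, 0.1321]
ee_rot: [-180.0, -0.0, 90.0]
ft_force: [0.1, -0.6, -1.8]
finger_gap: 0.0572
```

```bash
python3 -c "
from h import *
s=state();print(s['tcp_pos'],s['ft_force'].round(1),s['wrist_torque'].round(2),s['finger_gap'])"
```

```text
[ 0.55416042 -0.00680438  0.13205668] [ 0.1 -0.6 -1.8] [0.02 0.03 0.01] 0.05718873416147064
```

>>> send_rows(moves=[1, 0, 0, 0.2, 0, 0, 0, 1, 0, 0, 0.4, 0, 0, 0, 1, 0, 0, 0.6, 0, 0, 0, 1, 0, 0, 0.8, 0, 0, 0, 1, 0, 0, 0.8, 0, 0, 0])

```text
time_s: 13.32
tcp_pos: [0.5541, -0.0068, 0.124]
ee_rot: [-180.0, -0.0, 90.0]
ft_force: [0.4, -0.6, -1.7]
finger_gap: 0.0573
```

>>> send_rows(moves=[1, 0, 0, 0.1, 0, 0, 0, 1, 0, 0, 0.2, 0, 0, 0, 1, 0, 0, 0.3, 0, 0, 0, 1, 0, 0, 0.3, 0, 0, 0])

```text
time_s: 13.82
tcp_pos: [0.5543, -0.0068, 0.1214]
ee_rot: [180.0, 0.0, 90.0]
ft_force: [-1.3, -1.1, 4.6]
finger_gap: 0.0574
```

Contact at the expected height. Press in 1 mm steps, stopping just short first.

>>> send_rows(moves=[1, 0, 0, 0.1, 0, 0, 0, 1, 0, 0, 0.2, 0, 0, 0, 1, 0, 0, 0.3, 0, 0, 0, 1, 0, 0, 0.4, 0, 0, 0, 1, 0, 0, 0.5, 0, 0, 0, 1, 0, 0, 0.6, 0, 0, 0, 1, 0, 0, 0.6, 0, 0, 0])

```text
time_s: 14.7
tcp_pos: [0.5543, -0.0068, 0.1155]
ee_rot: [180.0, 0.0, 90.0]
ft_force: [-1.5, -0.4, 4.9]
finger_gap: 0.0572
```

```bash
python3 -c "
from h import *
s=state();print(s['tcp_pos'],s['ft_force'].round(1),s['finger_gap'])
d=cams.capture('side');save(d,'c10.png',(240,140,70,75),8)
im=d['pixels'].astype(int).sum(2)
for z in (.130,.128): print(proj((.555,-.006,z),d))
for v in range(140,200): print(v,im[v,258:280:3].tolist())"
```

```text
[ 0.55434553 -0.00678942  0.11545735] [-1.5 -0.4  4.9] 0.05720689515317524
[268.01541797 183.87872904]
[268.01863064 184.48051821]
140 [87, 92, 100, 107, 104, 104, 95, 95]
141 [100, 91, 94, 104, 104, 85, 86, 105]
142 [97, 94, 93, 92, 95, 78, 106, 89]
143 [111, 93, 102, 103, 99, 101, 97, 95]
144 [104, 99, 108, 113, 108, 103, 103, 106]
145 [100, 97, 96, 106, 105, 99, 109, 103]
146 [102, 88, 90, 103, 98, 96, 104, 105]
147 [104, 95, 95, 102, 100, 93, 97, 105]
148 [95, 104, 98, 101, 106, 100, 97, 98]
149 [99, 100, 104, 104, 96, 103, 102, 94]
150 [81, 109, 115, 106, 103, 107, 97, 94]
151 [102, 102, 104, 104, 105, 99, 92, 105]
152 [172, 93, 100, 94, 104, 104, 94, 79]
153 [186, 107, 106, 105, 109, 95, 97, 95]
154 [167, 94, 102, 95, 94, 92, 102, 94]
155 [92, 100, 89, 110, 95, 101, 103, 93]
156 [81, 246, 94, 256, 110, 109, 105, 84]
157 [93, 493, 244, 489, 251, 241, 99, 83]
158 [100, 499, 494, 511, 498, 476, 97, 90]
159 [94, 511, 506, 503, 505, 514, 92, 94]
160 [100, 508, 495, 495, 496, 501, 118, 94]
161 [144, 477, 499, 498, 496, 500, 265, 92]
162 [173, 346, 478, 499, 494, 500, 472, 100]
163 [1
[... 951 characters left out ...]
 347, 344, 341, 319, 322]
185 [344, 324, 342, 346, 345, 339, 318, 339]
186 [339, 325, 343, 345, 339, 343, 320, 345]
187 [364, 344, 353, 339, 342, 344, 322, 347]
188 [357, 315, 354, 333, 338, 353, 272, 353]
189 [366, 302, 325, 351, 334, 309, 317, 383]
190 [400, 350, 331, 331, 284, 330, 376, 335]
191 [342, 480, 337, 353, 274, 400, 379, 362]
192 [367, 383, 409, 453, 431, 378, 384, 373]
193 [365, 386, 400, 409, 416, 397, 384, 356]
194 [366, 386, 403, 408, 415, 401, 384, 361]
195 [358, 394, 401, 404, 411, 395, 380, 360]
196 [364, 387, 402, 408, 409, 395, 386, 361]
197 [356, 393, 402, 409, 407, 391, 381, 351]
198 [363, 391, 404, 408, 409, 392, 384, 319]
199 [341, 391, 405, 408, 413, 396, 384, 214]
```

```bash
python3 -c "
from h import *
d=cams.capture('side')
print('mouth front',proj((.555,.035,.13),d)[1].round(1),proj((.555,.032,.13),d)[1].round(1))
for b in (.064,.067,.070,.073,.076): print(b,'rim in/out',proj((.555,-.006+.0275,b+.1),d)[1].round(1),proj((.555,-.006+.03,b+.1),d)[1].round(1),'bead top',proj((.555,-.006+.032,b+.066),d)[1].round(1),'back rim',proj((.555,-.036,b+.1),d)[1].round(1))
im=d['pixels'].astype(int).sum(2)
print(im[160:195,267],im[160:195,271])"
```

```text
mouth front 191.2 190.6
0.064 rim in/out 178.2 178.6 bead top 189.5 back rim 168.6
0.067 rim in/out 177.2 177.6 bead top 188.6 back rim 167.6
0.07 rim in/out 176.3 176.7 bead top 187.7 back rim 166.7
0.073 rim in/out 175.3 175.7 bead top 186.8 back rim 165.8
0.076 rim in/out 174.3 174.8 bead top 185.8 back rim 164.9
[498 492 500 540 639 358 273 285 345 355 357 360 350 356 350 355 346 316
 324 344 340 345 337 346 342 340 345 343 332 349 332 358 447 413 409] [496 500 498 585 742 684 366 288 359 355 355 356 351 351 354 353 348 339
 324 343 348 348 343 346 342 343 338 345 345 340 327 308 405 409 412]
```

Image edges (front rim 177.5, bead top ~188, mouth 191.5) agree with kinematics: bead is ~4 mm above the mouth. Press 4 mm more.

>>> send_rows(moves=[1, 0, 0, 0.1, 0, 0, 0, 1, 0, 0, 0.2, 0, 0, 0, 1, 0, 0, 0.3, 0, 0, 0, 1, 0, 0, 0.4, 0, 0, 0, 1, 0, 0, 0.4, 0, 0, 0, 1, 0, 0, 0.4, 0, 0, 0])

```text
time_s: 15.55
tcp_pos: [0.5545, -0.0071, 0.1119]
ee_rot: [180.0, 0.0, 90.0]
ft_force: [-5.4, -1.5, 13.4]
finger_gap: 0.0573
```

```bash
python3 -c "
from h import *
s=state();print(s['tcp_pos'],s['ft_force'].round(1),s['finger_gap'])
d=cams.capture('side')
im=d['pixels'].astype(int).sum(2)
for v in range(160,196): print(v,im[v,259:280:2])
save(d,'c11.png',(235,140,80,75),8)"
```

```text
[ 0.55447873 -0.00711649  0.11189529] [-5.4 -1.5 13.4] 0.05728392501136965
160 [222 514 507 504 502 503 503 501 185  94  96]
161 [195 478 507 496 493 497 501 504 177 100  88]
162 [264 348 473 503 500 494 495 502 259  83  87]
163 [276 331 332 474 544 581 577 573 495 129  96]
164 [202 272 302 356 639 735 741 741 665 300 104]
165 [122 229 268 302 367 507 687 739 738 471  99]
166 [104 175 220 263 265 319 377 418 430 369 100]
167 [110 161 171 222 261 286 319 303 318 333 114]
168 [137 208 182 229 263 270 323 316 264 339 136]
169 [178 328 284 359 347 360 364 330 325 345 208]
170 [197 351 331 351 359 359 356 337 443 364 342]
171 [258 318 339 343 355 357 351 341 334 375 361]
172 [279 318 347 349 352 355 355 341 317 285 355]
173 [266 324 337 351 356 359 352 336 315 290 359]
174 [286 320 341 349 355 363 354 340 317 285 356]
175 [295 324 340 351 356 360 354 340 317 283 356]
176 [308 335 334 351 354 360 348 335 315 303 355]
177 [300 349 320 352 349 357 345 348 320 308 357]
178 [297 291 394 347 308 344 332 384 339 306 357]
179 [296 318 339 323 333 374 326 315 336 300 357]
180 [295 324 338 341 347 350 343 335 328 303 355]
181 [294 320 344 339 339 352 343 337 332 302 340]
182 [300 323 341 341 349 348 344 342 335 309 337]
183 [307 324 340 341 344 348 342 338 328 305 305]
184 [305 326 342 342 342 348 342 342 330 310 316]
185 [302 330 341 348 346 349 338 338 326 306 310]
186 [318 328 340 343 345 352 340 336 331 312 333]
187 [318 317 350 342 344 350 341 339 324 328 343]
188 [277 337 339 344 344 349 337 346 318 323 358]
189 [251 310 357 337 332 340 339 355 323 305 386]
190 [360 344 312 327 341 362 338 327 341 402 339]
191 [372 474 367 357 358 357 360 396 412 336 360]
192 [375 387 390 454 447 441 406 380 388 376 362]
193 [382 390 395 407 410 410 405 400 389 379 365]
194 [381 391 394 404 405 409 407 397 388 380 358]
195 [377 394 397 401 406 404 405 389 387 380 354]
```

Force rose to 13 N, with the bead level within ~1.5 mm by both kinematics and image. Stop here, release, and raise.

>>> send_rows(moves=[1, 0, 0, 0, 0, 0, 0, 0, 0, 0, 0, 0, 0, 0, 0, 0, 0, 0, 0, 0, 0, 0, 0, 0, 0, 0, 0, 0, 0, 0, 0, 0, 0, 0, 0, 0, 0, 0, -3, 0, 0, 0, 0, 0, 0, -6, 0, 0, 0, 0, 0, 0, -10, 0, 0, 0, 0, 0, 0, -14, 0, 0, 0, 0, 0, 0, -16, 0, 0, 0, 0, 0, 0, -16, 0, 0, 0])

```text
time_s: 16.98
tcp_pos: [0.5547, -0.0068, 0.2724]
ee_rot: [179.9, 0.0, 90.0]
ft_force: [-0.2, 0.3, -0.4]
finger_gap: 0.085
```

```bash
python3 -c "
from h import *
s=state();print(s['time_s'],s['tcp_pos'],s['ft_force'].round(1),s['finger_gap'])
d=cams.capture('side')
im=d['pixels'].astype(int).sum(2)
for v in range(160,196): print(v,im[v,251:284:2])
go(.567,-.211,.27,70)"
```

```text
16.975 [ 0.55473733 -0.00676563  0.27240394] [-0.2  0.3 -0.4] 0.08504151259514318
160 [114  77 321 289 466 489 496 490 487 495 488 486 490 487 487 480 492]
161 [114  83 289 235 327 469 494 496 488 485 486 490 490 488 487 490 489]
162 [120  95 283 286 298 342 465 494 494 489 485 486 487 484 483 491 489]
163 [106  93 278 242 282 326 328 469 533 567 568 564 514 508 504 510 504]
164 [110  90 266 180 231 270 296 349 626 726 735 734 644 646 633 632 626]
165 [ 93  97 250 160 189 224 269 294 357 498 677 732 727 728 723 728 726]
166 [ 96  99 192 154 160 175 213 260 263 314 370 411 421 419 438 504 524]
167 [ 99  99 215 212 184 152 167 207 258 282 316 291 309 328 349 360 339]
168 [ 91  94 205 329 308 178 229 211 258 279 319 300 255 345 337 333 333]
169 [ 93 104 215 341 331 253 387 347 343 355 364 317 314 341 343 345 335]
170 [ 99 105 208 329 300 337 346 347 345 350 346 323 417 384 365 341 339]
171 [ 96 107 201 338 305 320 339 348 353 351 342 323 317 461 474 347 331]
172 [ 99 110 205 390 295 327 332 348 353 352 348 322 298 335 582 441 390]
173 [ 96 114 200 459 291 320 339 346 350 354 343 324 304
[... 1039 characters left out ...]
3 338 423 693]
188 [127 136 588 417 341 381 424 414 382 335 347 334 329 340 348 409 671]
189 [122 134 380 551 335 341 503 549 496 337 357 346 316 352 380 341 364]
190 [137 149 315 431 546 442 391 356 349 358 355 395 404 448 335 282 213]
191 [142 166 327 346 398 625 562 386 384 445 471 558 481 335 356 274 303]
192 [148 193 328 348 375 402 404 482 488 589 410 394 392 370 360 285 316]
193 [154 192 316 357 376 380 389 409 407 430 397 386 383 371 358 240 329]
194 [160 173 287 349 372 385 390 397 396 396 403 393 386 374 353 213 308]
195 [150 196 282 355 369 386 392 395 397 403 403 387 384 377 358 207 290]
from [ 0.5542 -0.0069  0.2712] [180.   0.  90.] d_cm [-20.41   1.28   0.12] rot [ 0.  0. 20.]
```

Strainer stays put after release (front rim at row ~179, mouth 191.5: level within ~1.5 mm). Now measure the lid.

```bash
python3 -c "
from h import *
t=cams.capture('top');s=state();print(s['joint_positions'].round(0))
p=t['pixels'].astype(int); w=(p.min(2)>190).astype(np.uint8); w[:, :310]=0; w[:,390:]=0; w[:165]=0; w[230:]=0
n,l,st,c=cv2.connectedComponentsWithStats(w)
for i in range(1,n):
  if st[i,4]>60:
    cs=cv2.findContours((l==i).astype(np.uint8),0,2)[0][0]; e=cv2.fitEllipse(cv2.convexHull(cs)); print(st[i],e,atz(*e[0],.012,t))
k=(p.sum(2)<150).astype(np.uint8); k[:,:335]=0;k[:,365:]=0;k[:180]=0;k[206:]=0
n,l,st,c=cv2.connectedComponentsWithStats(k)
for i in range(1,n): print('knob',st[i],c[i],atz(*c[i],.035,t),atz(*c[i],.046,t))
print('gear',atz(490/1.5,340/1.5,.08,t),atz(525/1.5,345/1.5,.08,t))
go(.567,-.211,.27,20)"
```

```text
[ 28.  16. -37.  97.  10.  70. -12.]
[345 179  19  28 262] ((352.9820251464844, 192.0353546142578), (18.64775848388672, 28.0335750579834), 156.975830078125) [ 0.57215092 -0.22363205  0.012     ]
gear [ 0.48191675 -0.14234002  0.08      ] [ 0.47163292 -0.1950319   0.08      ]
from [ 0.5539 -0.0069  0.2705] [-180.    0.   90.] d_cm [-20.41   1.31   0.05] rot [-0.  0. 70.]
```

```bash
python3 -c "
from h import *
t=cams.capture('top')
p=cv2.imread('pics/top0.png').astype(int); f=lambda c:((c[0]+.5)/1.5-.5,(c[1]+.5)/1.5-.5)
w=(p.min(2)>170).astype(np.uint8); w[:, :485]=0; w[:,560:]=0; w[:255]=0; w[325:]=0
n,l,st,c=cv2.connectedComponentsWithStats(w)
for i in range(1,n):
  if st[i,4]>300:
    cs=max(cv2.findContours((l==i).astype(np.uint8),0,2)[0],key=len); e=cv2.fitEllipse(cv2.convexHull(cs)); print(st[i],e,atz(*f(e[0]),.012,t))
k=(p.sum(2)<200).astype(np.uint8); k[:,:505]=0;k[:,545:]=0;k[:270]=0;k[310:]=0
n,l,st,c=cv2.connectedComponentsWithStats(k)
for i in range(1,n): print('knob',st[i],c[i],atz(*f(c[i]),.035,t),atz(*f(c[i]),.046,t))
"
```

```text
[ 500  268   47   46 1454] ((522.7779541015625, 290.7814025878906), (44.990272521972656, 46.8897819519043), 124.25019073486328) [ 0.56856843 -0.211803    0.012     ]
knob [520 283  11  12  94] [525.05319149 288.73404255] [ 0.56730901 -0.21114576  0.035     ] [ 0.56516467 -0.20889629  0.046     ]
```

Lid centre is at (0.568, -0.2115).

>>> send_rows(moves=[0.35, -4, 0.3, 0, 0, 0, 9, 0.35, -9, 0.6, 0, 0, 0, 18, 0.35, -13, 0.9, 0, 0, 0, 28, 0.35, -17, 1.2, 0, 0, 0, 38, 0.35, -20.4, 1.4, 0, 0, 0, 48, 0.35, -20.4, 1.4, 0, 0, 0, 58, 0.35, -20.4, 1.4, 4, 0, 0, 70, 0.35, -20.4, 1.4, 8, 0, 0, 70, 0.35, -20.4, 1.4, 12, 0, 0, 70, 0.35, -20.4, 1.4, 15, 0, 0, 70, 0.35, -20.4, 1.4, 17, 0, 0, 70, 0.35, -20.4, 1.4, 17, 0, 0, 70])

```text
time_s: 18.62
tcp_pos: [0.5674, -0.2105, 0.0998]
ee_rot: [-179.9, 0.1, 20.0]
ft_force: [0.3, 1.0, 0.7]
finger_gap: 0.0556
```

```bash
python3 -c "
from h import *
s=state();print(s['time_s'],s['joint_positions'].round(0),s['ft_force'].round(1),s['finger_gap']);go(.568,-.2115,.002,20)
"
```

```text
18.625 [ 31.  29. -18. 100.  11.  53. -61.] [0.3 1.  0.7] 0.05559267181034719
from [ 0.5674 -0.2105  0.0998] [-1.799e+02  1.000e-01  2.000e+01] d_cm [0.04 0.13 9.78] rot [-0.1  0.1  0. ]
```

>>> send_rows(moves=[0.35, 0, 0.1, 2, 0, 0, 0, 0.35, 0, 0.1, 4, 0, 0, 0, 0.35, 0, 0.1, 5.5, 0, 0, 0, 0.35, 0, 0.1, 7, 0, 0, 0, 0.35, 0, 0.1, 7.5, 0, 0, 0, 0.35, 0, 0.1, 7.5, 0, 0, 0])

```text
time_s: 19.38
tcp_pos: [0.5685, -0.2117, 0.026]
ee_rot: [-180.0, 0.0, 20.0]
ft_force: [-0.3, -0.3, 0.1]
finger_gap: 0.0559
```

```bash
python3 -c "
from h import *
s=state();print(s['ft_force'].round(1),s['finger_gap']);go(.568,-.2115,.002,20)
d=cams.capture('side');save(d,'c12.png',(225,100,120,100),6)
c=(.568,-.2115)
for z,r in((.012,.038),(.046,.012)):
    q=np.array([proj((c[0]+r*np.cos(a),c[1]+r*np.sin(a),z),d) for a in np.linspace(0,6.28,90)]);print(z,((q.min(0)-[225,100])*6).round(),((q.max(0)-[225,100])*6).round())
R=Ro.from_euler('xyz',s['ee_rot'],degrees=True)
for sy in(-1,1):
  for b in(.013,.03,.04): print(sy,b,((proj(s['tcp_pos']+R.apply([0,sy*.028,-b]),d)-[225,100])*6).round())
"
```

```text
[-0.3 -0.3  0.1] 0.05590460497994104
from [ 0.5685 -0.2117  0.026 ] [-180.    0.   20.] d_cm [-0.04 -0.04  2.4 ] rot [-0.  0.  0.]
0.012 [241. 470.] [371. 535.]
0.046 [285. 441.] [327. 461.]
-1 0.013 [314. 485.]
-1 0.03 [314. 459.]
-1 0.04 [314. 443.]
1 0.013 [297. 438.]
1 0.03 [297. 413.]
1 0.04 [297. 397.]
```

View pics/c12.png

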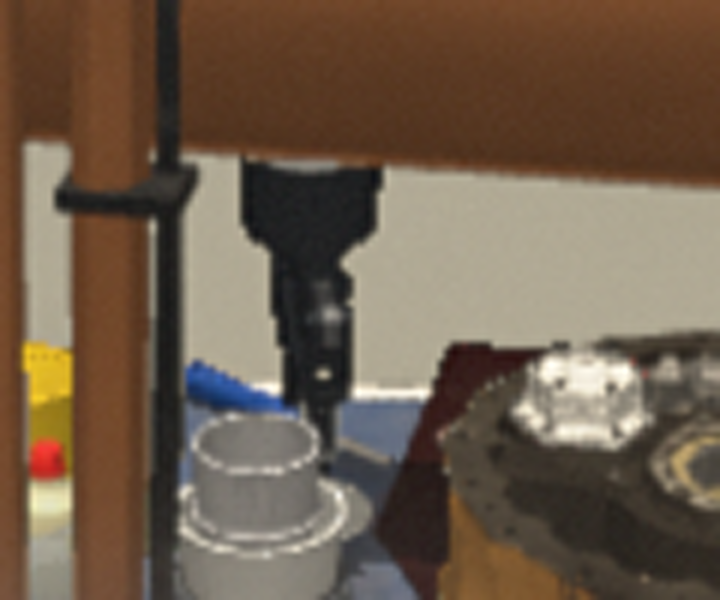

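Last view: strainer upright in the funnel with bead at the mouth, front finger tip at (325,465), so z≈0.054 above the lid. Descend 2.5 cm and grip the knob.

>>> send_rows(moves=[0.35, 0, 0, 0.8, 0, 0, 0, 0.35, 0, 0, 1.6, 0, 0, 0, 0.35, 0, 0, 2.2, 0, 0, 0, 0.35, 0, 0, 2.5, 0, 0, 0, 0.35, 0, 0, 2.5, 0, 0, 0], grip_force=30)

```text
time_s: 20.05
tcp_pos: [0.5684, -0.2117, 0.0009]
ee_rot: [-180.0, 0.0, 20.0]
ft_force: [-0.4, 0.5, 0.5]
finger_gap: 0.0553
```

>>> send_rows(moves=[1, 0, 0, 0, 0, 0, 0, 1, 0, 0, 0, 0, 0, 0, 1, 0, 0, 0, 0, 0, 0, 1, 0, 0, 0, 0, 0, 0, 1, 0, 0, 0, 0, 0, 0])

```text
time_s: 20.68
tcp_pos: [0.5688, -0.212, 0.0014]
ee_rot: [180.0, -0.0, 20.0]
ft_force: [0.7, -0.5, 5.8]
finger_gap: 0.0222
```

>>> send_rows(moves=[1, 0, 0, -2, 0, 0, 0, 1, 0, 0, -5, 0, 0, 0, 1, 0, 0, -10, 0, 0, 0, 1, 0, 0, -15, 0, 0, 0, 1, 0, 0, -20, 0, 0, 0, 1, 0, 0, -22, 0, 0, 0, 1, 0, 0, -22, 0, 0, 0, 1, 0, 0, -22, 0, 0, 0])

```text
time_s: 21.68
tcp_pos: [0.568, -0.2116, 0.2205]
ee_rot: [-180.0, 0.1, 20.0]
ft_force: [0.3, -0.2, -0.9]
finger_gap: 0.022
```

```bash
python3 -c "
from h import *
s=state();print(s['ft_force'].round(1),s['wrist_torque'].round(2),s['finger_gap']);go(.5545,-.007,.22,20)
d=cams.capture('side');p=d['pixels'].astype(int)
c=s['tcp_pos'][:2];z0=s['tcp_pos'][2]-.0014
q=np.array([proj((c[0]+.038*np.cos(a),c[1]+.038*np.sin(a),z0+z),d) for a in np.linspace(0,6.28,90) for z in(.007,.012)]);print('lid pred',q.min(0).round(1),q.max(0).round(1))
w=(p.min(2)>150).astype(np.uint8);x0,y0=q.min(0).astype(int)-8;x1,y1=q.max(0).astype(int)+8
print(d['pixels'][y0:y1,(x0+x1)//2].sum(1))
for v in range(y0,y1,2): print(v,p[v,x0:x1:2].sum(1))
"
```

```text
[ 0.3 -0.2 -0.9] [-0.    0.02  0.03] 0.022020400929132985
from [ 0.568  -0.2116  0.2205] [-1.8e+02  1.0e-01  2.0e+01] d_cm [  5.74 -19.68   0.06] rot [-0.   0.1  0. ]
lid pred [264.6 119.9] [288.4 130.2]
[179 187 179 172 178 175 175 169 171 174 170 163 163 167 196 269 379 378
 385 489 493 491 486 491 486 487 489]
111 [181 182 180 182 183 186 184 181 180 187 179 184 181 181 180 178 188 177
 179 176]
113 [175 182 171 178 174 183 183 172 179 173 179 182 183 179 172 173 175 176
 178 178]
115 [172 176 174 175 178 172 182 176 176 173 178 178 171 174 173 176 174 173
 177 177]
117 [166 170 172 174 173 173 182 176 179 169 175 172 175 170 175 169 172 173
 168 172]
119 [170 173 173 170 170 164 173 171 174 179 171 166 170 172 170 169 167 170
 173 166]
121 [159 163 166 164 172 163 169 169 164 171 170 173 169 163 170 158 166 161
 165 162]
123 [169 165 159 157 160 158 160 158 164 157 163 160 162 159 157 165 162 156
 161 163]
125 [345 317 307 280 282 248 222 227 208 200 196 200 189 182 180 167 169 164
 169 161]
127 [259 467 496 492 468 348 372 373 370 383 379 379 370 304 302 285 308 277
 287 254]
129 [130 394 488 484 488 482 380 448 383 420 385 410 377 447 448 480 493 493
 493 494]
131 [109 475 487 488 489 490 492 492 484 491 493 491 488 493 493 489 495 492
 489 489]
133 [292 495 491 490 489 490 487 487 487 493 486 491 493 492 487 486 485 490
 490 495]
135 [490 495 491 488 493 494 490 486 486 491 486 485 488 493 493 489 489 492
 491 493]
137 [493 488 485 488 487 489 486 487 488 490 489 494 494 488 488 493 490 488
 490 495]
```

Lid is held level (lower edge row 130 as predicted). Carry it over the strainer.

>>> send_rows(moves=[1, 1, -3, -1, 0, 0, 0, 1, 2, -7, -1, 0, 0, 0, 1, 3.2, -11, -1, 0, 0, 0, 1, 4.3, -15, -1, 0, 0, 0, 1, 5.2, -18, -1, 0, 0, 0, 1, 5.7, -19.7, -1, 0, 0, 0, 1, 5.7, -19.7, -1, 0, 0, 0, 1, 5.7, -19.7, -1, 0, 0, 0])

```text
time_s: 22.72
tcp_pos: [0.5547, -0.0086, 0.2308]
ee_rot: [180.0, 0.0, 19.9]
ft_force: [0.9, -0.4, -1.8]
finger_gap: 0.0221
```

```bash
python3 -c "
from h import *
s=state();print(s['ft_force'].round(1),s['finger_gap']);go(.5545,-.007,.165,20)
d=cams.capture('side');p=d['pixels'].astype(int)
c=(.5545,-.007);z0=s['tcp_pos'][2]-.0014
def ext(n,z,r):
    q=np.array([proj((c[0]+r*np.cos(a),c[1]+r*np.sin(a),z),d) for a in np.linspace(0,6.28,90)]);print(n,q.min(0).round(1),q.max(0).round(1))
c=s['tcp_pos'][:2];ext('lid flange bottom',z0+.007,.038);ext('lid plug',z0,.018)
c=(.5545,-.007);ext('rim',.166,.03);ext('band',.145,.03)
for v in list(range(142,166,1))+[170,172,174,176,178,180,182,184]: print(v,p[v,246:292:2].sum(1))
"
```

```text
[ 0.9 -0.4 -1.8] 0.022143864550563126
from [ 0.5547 -0.0086  0.2308] [180.    0.   19.9] d_cm [ 0.04 -0.15  6.58] rot [ 0.   0.  -0.1]
lid flange bottom [254.2 143.9] [282.1 155.8]
lid plug [261.6 149.2] [274.7 154.9]
rim [257.6 167.7] [278.9 177.9]
band [257.7 174.1] [278.8 184.5]
142 [209 181 367  90 148 490 488 495 495 164 357 197 218 270 489 490 495 492
 493 494 493 496 493]
143 [202 183 374  93 141 491 496 488 465 158 336 343 338 354 498 490 492 491
 494 495 494 497 494]
144 [206 177 377  80 144 492 493 453 327 119 171 212 168 184 465 467 464 495
 497 489 496 493 491]
145 [204 181 376  86 143 494 469 385 378 145  59  78  59 160 394 383 353 493
 489 486 490 491 491]
146 [207 177 373  84 143 461 380 372 375 261  60  62  52 243 376 374 366 470
 492 491 490 490 494]
147 [199 181 372  92 133 396 373 375 378 365  91  57 115 371 377 377 366 390
 494 494 492 495 491]
148 [209 176 366  88 143 377 375 373 378 383 153  54 185 388 379 382 382 377
 488 493 494 494 496]
149 [205 170 372  84 181 384 373 379 377 384 267 190 279 386 387 387 385 383
 485 490 495 494 496]
150 [203 176 371  80 169 
[... 1650 characters left out ...]
38 349]
172 [209 195 180 113 119 318 291 314 333 351 348 349 347 334 308 295 452 549
 435 341 325 341 340]
174 [205 196 179  91 118 298 276 316 338 348 348 354 345 337 313 289 257 322
 414 599 463 351 339]
176 [207 195 187 105 151 340 306 309 333 351 356 354 348 328 322 325 302 317
 242 322 380 520 364]
178 [211 198 172 110 168 340 286 320 355 350 354 325 365 366 289 307 317 333
 334 301 226 315 339]
180 [203 201 105 114 181 396 289 313 331 334 338 345 339 338 331 312 349 338
 341 342 338 336 269]
182 [209 202 118 116 291 453 291 324 334 342 338 347 345 331 328 310 322 342
 346 333 345 347 160]
184 [206 198 121 126 170 322 294 322 339 333 340 346 341 333 329 305 323 332
 348 352 344 312 129]
```

>>> send_rows(moves=[1, 0, -0.1, 1.5, 0, 0, 0, 1, 0, -0.1, 3, 0, 0, 0, 1, 0, -0.1, 4.5, 0, 0, 0, 1, 0, -0.1, 5.5, 0, 0, 0, 1, 0, -0.1, 6.1, 0, 0, 0, 1, 0, -0.1, 6.4, 0, 0, 0, 1, 0, -0.1, 6.6, 0, 0, 0, 1, 0, -0.1, 6.6, 0, 0, 0])

```text
time_s: 23.78
tcp_pos: [0.5544, -0.0062, 0.1653]
ee_rot: [180.0, -0.0, 20.0]
ft_force: [0.2, -0.1, 0.2]
finger_gap: 0.0222
```

>>> send_rows(moves=[1, 0, 0, 0.1, 0, 0, 0, 1, 0, 0, 0.2, 0, 0, 0, 1, 0, 0, 0.3, 0, 0, 0, 1, 0, 0, 0.3, 0, 0, 0])

```text
time_s: 24.28
tcp_pos: [0.5543, -0.0062, 0.1621]
ee_rot: [-180.0, 0.0, 20.0]
ft_force: [1.0, 0.2, -0.4]
finger_gap: 0.0222
```

>>> send_rows(moves=[1, 0, 0, 0.1, 0, 0, 0, 1, 0, 0, 0.1, 0, 0, 0, 1, 0, 0, 0.2, 0, 0, 0, 1, 0, 0, 0.2, 0, 0, 0])

```text
time_s: 24.78
tcp_pos: [0.5547, -0.0061, 0.1607]
ee_rot: [180.0, -0.1, 20.0]
ft_force: [-0.4, -0.1, 6.9]
finger_gap: 0.0221
```

Contact at TCP 0.161, so the strainer's base is at 0.067 and the bead ~1 mm above the mouth. Ease up 1 mm, release, and retreat.

>>> send_rows(moves=[1, 0, 0, -0.1, 0, 0, 0, 0.35, 0, 0, -0.1, 0, 0, 0, 0.35, 0, 0, -0.1, 0, 0, 0, 0.35, 0, 0, -0.1, 0, 0, 0, 0.35, 0, 0, -0.1, 0, 0, 0, 0.35, 0, 0, -2, 0, 0, 0, 0.35, 0, 0, -5, 0, 0, 0, 0.35, 0, 0, -9, 0, 0, 0, 0.35, 0, 0, -12, 0, 0, 0, 0.35, 0, 0, -12, 0, 0, 0, 0.35, 0, 0, -12, 0, 0, 0])

```text
time_s: 26.15
tcp_pos: [0.5541, -0.0063, 0.2796]
ee_rot: [-180.0, 0.0, 20.0]
ft_force: [-0.4, -1.1, -0.1]
finger_gap: 0.0555
```

```bash
python3 -c "
from h import *
s=state();print(s['time_s'],s['tcp_pos'],s['ft_force'].round(1),s['finger_gap'])
d=cams.capture('side');p=d['pixels'].astype(int);save(d,'end.png')
c=(.5545,-.007)
def ext(n,z,r):
    q=np.array([proj((c[0]+r*np.cos(a),c[1]+r*np.sin(a),z),d) for a in np.linspace(0,6.28,90)]);print(n,q.min(0).round(1),q.max(0).round(1))
ext('flange bottom',.066+.1,.038);ext('flange top',.066+.105,.038);ext('knob top',.066+.139,.012);ext('bead top',.132,.032);ext('mouth',.13,.041)
for v in range(150,196): print(v,p[v,246:294:2].sum(1))
"
```

```text
26.15 [ 0.55409303 -0.00628014  0.27957787] [-0.4 -1.1 -0.1] 0.05549072586485358
flange bottom [254.7 166.4] [281.7 179.3]
flange top [254.7 164.9] [281.7 177.7]
knob top [263.8 158.3] [272.5 162.2]
bead top [257.1 177.7] [279.4 188.9]
mouth [254.  176.8] [282.6 191.1]
150 [198 177 371  79 143 490 494 490 491 495 489 488 487 492 492 492 492 495
 491 492 492 488 490 493]
151 [204 178 372  79 140 490 490 487 491 495 489 490 492 488 491 492 486 488
 493 494 489 489 491 489]
152 [208 175 352  75 132 491 493 489 491 493 490 490 485 494 485 490 491 488
 489 492 496 495 491 487]
153 [199 171 277  85 132 491 489 492 487 490 487 487 488 490 490 485 488 487
 487 492 493 496 487 489]
154 [203 176 273  87 136 494 489 490 493 487 491 488 487 488 493 491 488 492
 491 489 491 491 494 487]
155 [199 176 264  85 135 489 496 492 488 493 490 489 496 487 496 488 487 487
 484 487 493 494 490 488]
156 [206 177 266  86 138 490 493 492 492 495 490 492 488 488 492 487 483 489
 485 492 492 495 490 491]
157 [207 195 277  78 138 496 494 488 490 494 491 492 492 488 488 489 487 488
 483 484 490 487 496 491]
158 [2
[... 3207 characters left out ...]
 205 518 421 319 348 332 346 338 332 353 337 229 373 357
 321 325 336 145 132 137]
190 [221 208 154 137 203 330 556 431 397 355 401 383 343 322 343 318 389 345
 317 309 342 205 139 141]
191 [213 213 142 147 256 333 362 522 593 467 382 414 396 364 406 368 371 345
 317 320 345 320 130 145]
192 [221 208 150 154 330 343 353 390 407 438 489 512 465 388 354 375 363 341
 306 318 349 352 164 143]
193 [220 233 171 164 297 342 355 377 384 398 407 412 413 400 386 381 366 334
 250 335 363 352 213 139]
194 [215 237 172 159 227 342 354 378 387 392 396 399 403 397 389 379 363 333
 208 333 342 350 326 146]
195 [218 232 174 164 283 335 358 379 394 399 402 402 404 397 388 373 365 336
 198 333 332 351 344 174]
```

Lid's flange lower edge is at row 179 (predicted 179.3) and symmetric. Knob top is at row 159, on axis. The gripper is well clear, so I'll hand in.

```bash
python3 -c "
from h import *
print(robot.finish_job())"
```

```text
the job is handed in; nothing more can be done
None
```

The job is handed in at about 26 s of the 67 s allowed. The strainer stands in the funnel with its bead level with the mouth, and the lid lies on its rim, knob up. The hand-in reported no verdict.

**Strainer**
- I gripped it round the band, lowered it into the funnel and pressed it down in 1 mm steps. The highest wrist force I read while pressing was about 13 N, more than the roughly 10 N the sleeve figures suggest.
- The final checks disagree slightly. The arm's height and the lid's contact height put the bead about 1 mm above the mouth; the side picture before the lid went on put it about 1.5 mm below. Both are within 5 mm.

**Lid**
- In the last side picture its flange edge was within 0.5 px of the predicted seated height, and the knob was on the axis within about 1 px.
- The gripper was open and about 12 cm clear.

**What went wrong on the way**
- On the first grasp the fingers closed over the rim. In the pictures, the real fingertips sat about 23 mm above the reported tool point. The push reached about 60 N and tilted the cup, but it stood upright again in its place. I corrected for the offset afterwards.

I never touched the glue bottle, tape roll or screwdriver, but I did not re-measure their positions at the end.

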